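Step-stack the engraver's type trays

ROBOT

A 6-joint arm with a two-finger parallel gripper is mounted at the origin on the work surface. World frame = base frame: x ahead of the robot, y to its left, z up, the work surface at z = 0. Lengths are in m, angles in rad, forces in N, time in s.
With the tool pointing down it reaches from about 0.35 to 0.85 m from the base axis. Payload 8.1 kg.
Tool frame: the origin (TCP) lies at the centre of the arm's flange, where the gripper is bolted on; the fingertips stand 186 mm ahead of it and the grasp point (between the pads) lies 167 mm ahead of it; z points along the fingers, y is the line along which they close (so a half turn about z gives the same grasp; the last joint's range is limited). The gripper opens to 93 mm and grips with 3 to 60 N. Pads are 15 mm wide; open, the fingers measure 128 mm over their backs; the gripper's body (75 mm by 188 mm) begins 65 mm behind the grasp point.
Start: joints at [1.04, 0.13, 1.488, -0, 1.523, -0.085], TCP at [0.259, 0.541, 0.405] pointing down, gripper open.
Joint ranges: [-2.96, 2.96], [-0.89, 2.26], [0.02, 2.5], [-1.34, 4.48], [0, 2.73], [-2.66, 2.66]. Speed limits (rad/s): [2.39, 2.39, 2.79, 3.14, 3.14, 3.14].

INTERFACE

Orientations are given as a rotation vector (axis times angle).
In Python, from plant import read_state, read_camera, camera_params, robot gives the robot as it stands.
- The arm moves only by the tool carry_out, never from a script. Its argument "targets" is a list of rows, each an object of numbers: "hand": the opening in per cent of the stroke, from 0 (shut) to 100 (fully open); "x", "y", "z": the shift along the tool's x, y, z in m; "ax", "ay", "az": the turn, a rotation vector about the tool's x, y, z in rad. In form: [{"hand": .., "x": .., "y": .., "z": .., "ax": .., "ay": .., "az": ..}, ...]. A call has 1 to 8 rows; each row is the pose to reach, as a shift and turn from the pose commanded when the call began, along the tool's axes at that moment; what a row does not reach only later rows make up. A row lasts 1/8 s, in which the tool goes at most 62.5 mm and 10.7 degrees, less where a joint would pass 70% of its speed; a pose out of reach is approached as far as the arm can. A call with a gripper value outside its range is refused whole. The fingers move at their own pace and stop on an object; "newtons" is the grip in N (left out, the last holds). Time passes only in rows, so rows that repeat a pose let the fingers close. It gives the time, the measured TCP pose, the force, the opening and the grip force at its end, in the units of the state.
- read_state(): the state, without advancing time (a new reading comes with each control period).
- read_camera(name): name is "scene" or "top" or "wrist"; returns (picture, depth): 400x640x3 uint8, blue, green, red; 400x640 float32, m along the optical axis (not along the pixel's ray), 0 where there is no reading.
- camera_params(name): a dict with "fx", "fy", "cx", "cy" (pixels), "k1" (the pictures are not rectified: a ray, as slopes to the right and down, at radius r is drawn at 1 + k1 r^2 times it, then the intrinsics apply), "position" and "rotation" of the camera in the world. Camera axes: x right, y up, looking along -z (the intrinsics and any distortion apply to the point x, -y, -z); pixel columns grow to the right and rows downward; lengths in m; the calibration is good to about 2 mm. A picture is of the moment at which its call begins: read the wrist's pose just before it. camera_params takes no time and is no camera call; for the wrist camera it gives the pose at the moment of the call.
- robot.close_job(): hands the job in; it is judged then, once.
The state is a dict: "t": time; "q": joint angles; "dq": joint speeds; "joint_torque": joint torques, N m; "tool_pos": TCP position; "orientation": TCP orientation; "force": force on the tool from outside, world axes, zero at the start; "wrist_torque": the same for the moment, N m; "opening": finger opening in m; "gripper_force": force on a finger pad.
Only numpy, scipy, OpenCV 4.12 (cv2) and the standard library are available. Lean on these libraries where they do the work, as an engineer would, in place of code of your own. Each camera call takes 0.05 s, during which the arm holds its last target. There are 200 camera calls.

TASK

Stack the three type trays from the sloping rack on the base tray, deepest first and shallowest last, stepped alternately lengthwise: the first shifted about 24 mm away from the base's steel end stop, the second back in line over the base, the third shifted out again like the first, each with its underside cleats dropped inside the rim below so that it sits flat on that rim. Then put the lid squarely on the top tray. Lower everything into place rather than dropping it, let go of each piece before taking the next, and leave the oil bottle, cup and brass plate where they are.

Things in the scene. Friction and masses are not known exactly. Their poses are not given: they have to be found in the camera images.
- base_tray: fixed brown wooden base tray, 120 long x 56 wide x 30 mm high, walls 5 mm, inner opening 110 x 46, brass type 14 mm below the rim. An upright steel end stop, 40 mm wide, 6 thick, 60 tall, stands beyond its +x end, 74 to 80 mm from the middle. Origin: centre of the underside, on the bench; x lengthwise towards the end stop, z up.
- rack: fixed olive rack, 140 x 300 mm, 100 mm high: a board sloping up at 25 degrees towards its +x side, with a lip 14 mm above the board at the foot. The trays lie on it side by side, 96 mm apart, in any order, lengths up the slope, lower ends at the lip. Origin: on the bench under the board's middle.
- deep_tray: the deepest tray on the rack, pale wood, 120 x 56 mm, 44 mm from floor underside to rim. Walls 5 mm, inner opening 110 x 46. Two cross cleats (36 along y, 4 thick, 4 deep) under the floor, centred 22 mm either side of the middle. Brass type fixed inside, 14 mm below the rim. Origin: centre of the floor's underside; x lengthwise (up the slope at start), z out of the open top; same turned half round. 200 g +/-30 %.
- middle_tray: the middle tray on the rack, pale wood, 120 x 56 mm, 36 mm from floor underside to rim. Walls 5 mm, inner opening 110 x 46. Two cross cleats (36 along y, 4 thick, 4 deep) under the floor, centred 22 mm either side of the middle. Brass type fixed inside, 14 mm below the rim. Origin: centre of the floor's underside; x lengthwise (up the slope at start), z out of the open top; same turned half round. 170 g +/-30 %.
- shallow_tray: the shallowest tray on the rack, pale wood, 120 x 56 mm, 28 mm from floor underside to rim. Walls 5 mm, inner opening 110 x 46. Two cross cleats (36 along y, 4 thick, 4 deep) under the floor, centred 22 mm either side of the middle. Brass type fixed inside, 14 mm below the rim. Origin: centre of the floor's underside; x lengthwise (up the slope at start), z out of the open top; same turned half round. 140 g +/-30 %.
- lid: wooden lid lying on the bench, plate 120 x 56 x 6 mm with a dark upright grip bar on its middle, 44 long (x), 14 wide (y), rising from 6 to 42 mm above the plate's underside. Two cleats under it, 36 x 4 x 4 mm, centred 50 mm either side of the middle, fit inside a tray's end walls with 3 mm to spare. Origin: centre of the plate's underside; x lengthwise, z up. 110 g.
- oil_bottle: bystander: amber bottle, 48 mm across, 110 mm high; origin at the centre of its base
- brass_blank: bystander: flat brass plate blank, 36 x 60 x 6 mm, lying on the bench; origin at the centre of its underside
- cutter_cup: bystander: aluminium cup, 60 mm across, 70 mm high; origin at the centre of its base
Not all that is in view belongs to the job. What is shaped like the deep_tray but pink is not meant. What is shaped like the middle_tray but blue is not meant.

How it is judged:
On the way, in this order (a step that is already met when the one before it is completed fails the run):
1. the deepest tray sits on the base, stepped away from the end stop, released (z of deep_tray in the frame of base_tray between 0.027 and 0.0325 m and y of deep_tray in the frame of base_tray between -0.008 and 0.008 m and angle between the x axis of deep_tray and the x axis of base_tray, either way round below 0.15 rad and angle between deep_tray's own z axis and vertical below 0.06 rad and contact force between the fingers and deep_tray below 0.1 N and linear speed of deep_tray below 0.03 m/s and x of deep_tray in the frame of base_tray between -0.032 and -0.014 m), for 0.2 s.
2. the middle tray sits on it, back in line with the base, released (all of step 1 and z of middle_tray in the frame of deep_tray between 0.041 and 0.0465 m and y of middle_tray in the frame of deep_tray between -0.008 and 0.008 m and angle between the x axis of middle_tray and the x axis of deep_tray, either way round below 0.15 rad and angle between middle_tray's own z axis and vertical below 0.06 rad and contact force between the fingers and middle_tray below 0.1 N and linear speed of middle_tray below 0.03 m/s and x of middle_tray in the frame of base_tray between -0.013 and 0.013 m and horizontal distance between middle_tray and deep_tray between 0.014 and 0.033 m), for 0.2 s.
3. the shallowest tray sits on that, stepped out again, released (all of step 2 and z of shallow_tray in the frame of middle_tray between 0.033 and 0.0385 m and y of shallow_tray in the frame of middle_tray between -0.008 and 0.008 m and angle between the x axis of shallow_tray and the x axis of middle_tray, either way round below 0.15 rad and angle between shallow_tray's own z axis and vertical below 0.06 rad and contact force between the fingers and shallow_tray below 0.1 N and linear speed of shallow_tray below 0.03 m/s and x of shallow_tray in the frame of base_tray between -0.038 and -0.011 m and horizontal distance between shallow_tray and middle_tray between 0.014 and 0.033 m), for 0.2 s.
4. the lid sits squarely on the top tray, released (all of step 3 and z of lid in the frame of shallow_tray between 0.025 and 0.0305 m and y of lid in the frame of shallow_tray between -0.008 and 0.008 m and angle between the x axis of lid and the x axis of shallow_tray, either way round below 0.15 rad and angle between lid's own z axis and vertical below 0.06 rad and contact force between the fingers and lid below 0.1 N and linear speed of lid below 0.03 m/s and horizontal distance between lid and shallow_tray below 0.009 m), for 0.2 s.
At the end, for the whole second after the job is handed in: Base, deepest, middle, shallowest, lid: all released, still, level, parallel within 0.15 rad, floors on the rim below within 2.5 mm, centred across within 8 mm. From base middle, away from stop: 14-32, 0 +/-13, 11-38 mm; each tray 14-33 mm from the one below; lid within 9 mm of top tray (all of step 4); the robot touches nothing.
It fails at once if a bystander (bottle, cup or brass plate) is pushed more than 30 mm or knocked over (distance of any of oil_bottle, cutter_cup, brass_blank from where it was at the start of the episode above 0.03 m or angle between any of oil_bottle, cutter_cup's own z axis and vertical above 0.5 rad).
It fails at once if a tray or the lid falls freely (faster than 0.5 m/s with no finger on it) ((linear speed of deep_tray above 0.5 m/s and contact force between the fingers and deep_tray below 0.05 N) or (linear speed of middle_tray above 0.5 m/s and contact force between the fingers and middle_tray below 0.05 N) or (linear speed of shallow_tray above 0.5 m/s and contact force between the fingers and shallow_tray below 0.05 N) or (linear speed of lid above 0.5 m/s and contact force between the fingers and lid below 0.05 N)).
It also fails if it takes over 72 s, if anything falls off the work surface, if the arm or the gripper's body presses on something with over 40 N, if the wrist force passes 120 N, or if a joint passes its speed limit or range.

## Working session

There is one attempt and no reset: what is moved stays moved. The work goes in short steps, Python scripts to look and compute and a tool call to move; the robot and the scene stay as the last step left them, time stands still between calls to the robot, and variables do not carry over. Pictures are saved under pics/ and viewed, at most 10 in all, crops included, and the job is handed in when it is done.

Besides the shell and the picture viewer there is one more tool, called after "Request:" as name([rows], argument=value, ...), one row to a line, values as JSON. carry_out: Moves the arm, as the interface text tells. Its arguments: {"type":"object","properties":{"targets":{"type":"array","items":{"type":"object","properties":{"hand":{"type":"number"},"x":{"type":"number"},"y":{"type":"number"},"z":{"type":"number"},"ax":{"type":"number"},"ay":{"type":"number"},"az":{"type":"number"}}}},"newtons":{"type":"number"}},"required":["targets"]}

```bash
ls; mkdir -p pics
python3 - <<'E'
from plant import *
import cv2,numpy as np
for n in("scene","top"):
    p,d=read_camera(n); cv2.imwrite(f"pics/{n}0.png",p); np.save(f"pics/{n}0.npy",d)
    print(n,camera_params(n))
print(camera_params("wrist"))
print(read_state())
E
```

```text
pics
scene {'fx': 513.391766226473, 'fy': 513.391766226473, 'cx': 321.31560093935786, 'cy': 202.65775645691775, 'k1': 0.006149151393509819, 'position': array([ 1.24596221, -0.39020561,  1.09793531]), 'rotation': array([0.58730878, 0.37082535, 1.12802013])}
top {'fx': 456.69292546332474, 'fy': 456.69292546332474, 'cx': 321.74292354565586, 'cy': 207.26003337199762, 'k1': -0.06261233402251731, 'position': array([ 0.36412406, -0.06258842,  1.13442248]), 'rotation': array([ 0.10465951, -0.14032469, -1.57085059])}
{'fx': 282.92679748486955, 'fy': 282.92679748486955, 'cx': 318.5516237676206, 'cy': 199.10368422744813, 'k1': -0.03980600856443231, 'position': array([0.18704031, 0.57437457, 0.38352863]), 'rotation': array([-0.25629687, -0.15847205,  1.11784687])}
{'t': 0.1, 'q': array([ 1.03956540e+00,  1.31080788e-01,  1.48915055e+00, -9.84033943e-06,
        1.52306152e+00, -8.54106869e-02]), 'dq': array([-0.00048871, -0.00130811, -0.00192473,  0.00040017, -0.0013217 ,
        0.00065519]), 'joint_torque': array([ 5.49087617e-04, -5.61333990e+01, -4.93098092e+01,  7.68760568e-02,
        2.90470873e-02, -5.23310018e-05]), 'tool_pos': array([0.25859802, 0.54117633, 0.40380591]), 'orientation': array([-6.94394768e-01, -3.06336925e+00,  2.54901247e-03]), 'force': array([ 1.20996064, -0.22291718, -0.27075711]), 'wrist_torque': array([ 0.03788737, -0.00750931, -0.07873661]), 'gripper_force': 0.0, 'opening': 0.0929052309623124}
```

View pics/top0.png

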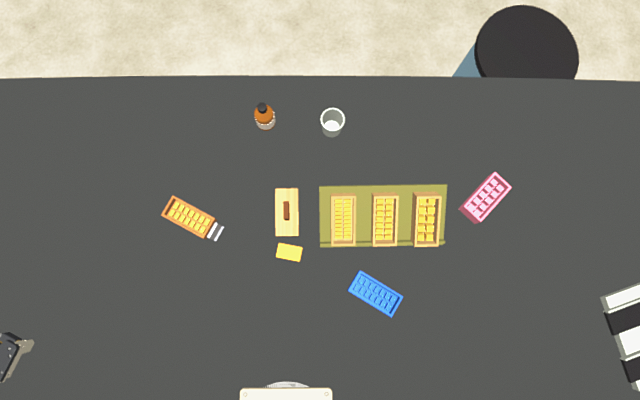

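View pics/scene0.png

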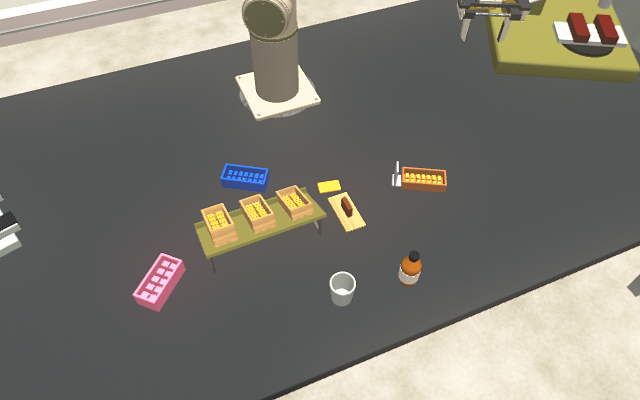

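The top view shows three pale trays on the rack at (342,219), (385,219) and (427,219). The lid is at (287,212), with the brass plate below it at (289,253). The base tray is at (190,217) and its end stop at (215,232). The look-alikes are pink at (487,197) and blue at (376,293). In the scene view the left tray, which is at 427 in the top view, looks deepest.

```bash
cat > h.py <<'E'
import numpy as np,cv2
from scipy.spatial.transform import Rotation as R
from plant import *
def cloud(d,c):
    v,u=np.mgrid[:d.shape[0],:d.shape[1]]
    K=np.array([[c['fx'],0,c['cx']],[0,c['fy'],c['cy']],[0,0,1.]])
    n=cv2.undistortPoints(np.stack([u,v],-1).reshape(-1,1,2).astype(float),K,np.array([c['k1'],0,0,0.])).reshape(*d.shape,2)
    p=np.stack([n[...,0]*d,-n[...,1]*d,-d],-1)
    return p@R.from_rotvec(c['rotation']).as_matrix().T+c['position']
def comps(m,amin=100):
    n,l,s,c=cv2.connectedComponentsWithStats(m.astype(np.uint8)); 
    return [(c[i].round(),s[i][4],l==i) for i in range(1,n) if s[i][4]>amin]
def rect(P):
    (c,(w,h),a)=cv2.minAreaRect((P[:,:2]*1000).astype(np.float32))
    if w<h: w,h,a=h,w,a+90
    return np.round(c,1),round(w,1),round(h,1),round((a+90)%180-90,1)
def delta(pos,rv):   # shift/turn from present pose, in tool axes
    s=read_state(); R0=R.from_rotvec(s['orientation'])
    return R0.inv().apply(np.array(pos)-s['tool_pos']).round(4),(R0.inv()*R.from_rotvec(rv) if not isinstance(rv,R) else R0.inv()*rv).as_rotvec().round(4)
E
python3 - <<'E'
from h import *
for n in("top","scene"):
    p=cv2.imread(f"pics/{n}0.png");d=np.load(f"pics/{n}0.npy");X=cloud(d,camera_params(n))
    h=cv2.cvtColor(p,cv2.COLOR_BGR2HSV)
    z=X[...,2]; print(n,'bench z',np.median(z[(h[...,1]<30)&(h[...,2]<90)&(d>0)]))
    m=(z>0.004)&(z<0.2)&(h[...,1]>70)&(d>0)&(X[...,0]>.1)&(X[...,0]<.8)&(abs(X[...,1])<.5)
    for c,a,k in comps(m):
        P=X[k]; print(c,a,rect(P),'z',np.percentile(P[:,2],[1,50,99]).round(4),'hsv',np.median(h[k],0))
    # rack parts
    olive=(h[...,0]>=25)&(h[...,0]<40)&(h[...,1]>100)&(h[...,2]<150)&m
    P=X[olive];A=np.c_[P[:,:2],np.ones(len(P))]
    w=np.ones(len(P),bool)
    for _ in range(8):
        s=np.linalg.lstsq(A[w],P[w,2],rcond=None)[0]; w=abs(A@s-P[:,2])<.003
    print('plane',s,w.mean(),np.degrees(np.arctan(np.hypot(*s[:2]))),rect(P))
    nz=np.array([-s[0],-s[1],1]);nz/=np.linalg.norm(nz)
    hh=(X-[0,0,s[2]])@nz
    t=(h[...,0]<26)&(h[...,1]>60)&(hh>.012)&(z<.3)&m
    for c,a,k in comps(t,60):
        P=X[k];hk=hh[k];print('tray?',c,a,'h99',np.percentile(hk,[50,90,97,99]).round(4))
E
```

```text
top bench z -0.26875139093514167
[264. 116.] 249 (array([762.4,  53.4]), 44.4, 42.1, -82.2) z [0.0496 0.0745 0.1018] hsv [ 15. 192. 201.]
[471. 207.] 226 (array([ 551.6, -486.2]), 97.1, 57.7, -44.4) z [0.0058 0.0279 0.0493] hsv [175. 112. 176.]
[382. 215.] 7735 (array([ 518.1, -231.5]), 303.0, 158.8, 89.4) z [0.0358 0.0821 0.1302] hsv [ 28. 121. 198.]
[480. 203.] 165 (array([ 549.7, -479.7]), 80.6, 40.1, 0.6) z [0.0067 0.0228 0.0439] hsv [174. 118. 233.]
[286. 211.] 1007 (array([529.8,  -0.9]), 120.8, 57.5, 0.5) z [0.0049 0.0097 0.0474] hsv [ 28.  85. 247.]
[188. 217.] 1079 (array([518.5, 242.5]), 132.7, 59.1, 61.9) z [0.0042 0.0152 0.0324] hsv [ 18. 146. 247.]
[288. 252.] 262 (array([430.2,  -7. ]), 59.7, 35.9, 80.0) z [0.0041 0.0061 0.0102] hsv [ 30. 124. 247.]
[375. 293.] 1218 (array([ 327.6, -216.5]), 128.3, 59.2, 60.0) z [0.0046 0.025  0.0434] hsv [104. 155. 248.]
plane [ 0.39796811  0.01991185 -0.13522831] 0.6226415094339622 21.72559743738056 (array([ 516.4, -231.5]), 299.4, 130.4, -88.9)
tray? [344. 218.] 462 h99 [0.0301 0.0357 0.0372 0.038 ]
tray? [384. 218.] 751 h99 [0.0283 
[... 564 characters left out ...]
ray([530.1,   3.4]), 127.9, 60.6, 0.2) z [0.0054 0.0127 0.0502] hsv [ 23. 109. 254.]
[164. 268.] 315 (array([ 547.6, -478.4]), 72.4, 51.4, -44.2) z [0.0121 0.0328 0.0517] hsv [173. 121. 196.]
[411. 267.] 302 (array([766.2,  72.1]), 82.1, 44.8, -80.7) z [0.0531 0.0761 0.0971] hsv [ 14. 194. 193.]
[172. 282.] 356 (array([ 575.2, -465.8]), 100.1, 5.7, -43.8) z [0.0055 0.0296 0.0514] hsv [173. 120. 192.]
plane [ 0.36462961  0.00432777 -0.1168436 ] 0.6887417218543046 20.034651924156474 (array([ 517.2, -229. ]), 298.9, 136.2, -88.8)
tray? [295. 202.] 586 h99 [0.023  0.0331 0.0355 0.0361]
tray? [258. 213.] 728 h99 [0.0274 0.0403 0.0428 0.0441]
tray? [219. 224.] 814 h99 [0.0329 0.0478 0.0504 0.0514]
```

```bash
cat >> h.py <<'E'
def RT(yaw,tilt=0): # tool x heading yaw (deg), tool z down tilted forward along heading by tilt
    t=np.radians(tilt);x=[np.cos(t),0,np.sin(t)];z=[np.sin(t),0,-np.cos(t)]
    return R.from_euler('z',yaw,degrees=True)*R.from_matrix(np.array([x,np.cross(z,x),z]).T)
E
python3 - <<'E'
from h import *
N=RT(0,25).as_matrix() # local: x up slope, y -> -world y, z into board
for n in("top","scene"):
    p=cv2.imread(f"pics/{n}0.png");d=np.load(f"pics/{n}0.npy");X=cloud(d,camera_params(n))
    h=cv2.cvtColor(p,cv2.COLOR_BGR2HSV)
    L=X@N; # coordinates along tool axes
    roi=(X[...,0]>.43)&(X[...,0]<.61)&(h[...,0]<26)&(h[...,1]>60)&(d>0)&(X[...,2]>.01)&(X[...,2]<.2)
    for y in(-.325,-.229,-.133):
        m=roi&(abs(X[...,1]-y)<.043)
        top=np.percentile(-L[m][:,2],95); k=m&(abs(-L[...,2]-top)<.005)
        r=rect(L[k]); c=N@np.array([*r[0]/1000,-top]); print(n,y,r,'rim c',c.round(4))
    b=(abs(X[...,1]-.245)<.09)&(abs(X[...,0]-.515)<.09)&(d>0)
    k=b&(X[...,2]>.024)&(X[...,2]<.04)&(h[...,1]>90); print('base',rect(X[k]),np.median(X[k][:,2]))
    k=b&(X[...,2]>.05); print('stop',rect(X[k]),X[k].mean(0), k.sum())
    k=(abs(X[...,1])<.05)&(abs(X[...,0]-.53)<.08)&(X[...,2]>.03)&(d>0); print('bar',rect(X[k]),np.median(X[k][:,2]))
T=RT(0,25).as_matrix()
rim=np.array([.512,-.325,.12]); tcp=rim-T[:,2]*(.167+.12)
print(tcp,delta(tcp,RT(0,25)))
E
```

```text
top -0.325 (array([491.6, 327.5]), 121.0, 58.0, -0.4) rim c [ 0.4915 -0.3275  0.1093]
top -0.229 (array([490., 231.]), 122.4, 56.7, -0.8) rim c [ 0.4929 -0.231   0.1023]
top -0.133 (array([489.1, 135.1]), 120.2, 55.1, -0.5) rim c [ 0.495  -0.1351  0.0957]
base (array([515.2, 239.2]), 123.8, 56.4, 61.9) 0.029393059122422738
stop (array([478.8, 170.7]), 39.7, 6.0, -29.6) [0.47841939 0.17054157 0.05759219] 57
bar (array([ 5.293e+02, -4.000e-01]), 43.5, 12.6, -0.2) 0.04518032462854571
scene -0.325 (array([495.5, 324.8]), 129.5, 55.9, -0.9) rim c [ 0.4948 -0.3248  0.1115]
scene -0.229 (array([492. , 228.9]), 130.0, 56.4, -0.4) rim c [ 0.4946 -0.2289  0.1035]
scene -0.133 (array([489.5, 132.8]), 132.0, 57.6, -0.9) rim c [ 0.4954 -0.1328  0.0959]
base (array([518.1, 242. ]), 121.0, 63.3, 61.7) 0.030889815284412148
stop (array([482.6, 173.7]), 41.4, 6.0, -27.6) [0.48383405 0.17303503 0.06001127] 40
bar (array([531.5,   1.4]), 47.3, 15.4, 0.8) 0.04553270078735261
[ 0.39070856 -0.325       0.38011033] (array([-0.4927, -0.7245,  0.0249]), array([-0.5858,  0.1348,  2.6393]))
```

Request:
carry_out([
  {"hand":80,"x":-0.06,"y":-0.09,"z":0,"ax":-0.05,"ay":0.01,"az":0.18},
  {"hand":80,"x":-0.12,"y":-0.18,"z":0.0,"ax":-0.1,"ay":0.02,"az":0.36},
  {"hand":80,"x":-0.476,"y":-0.7335,"z":0.035,"ax":-0.586,"ay":0.135,"az":2.64},
  {"hand":80,"x":-0.476,"y":-0.7335,"z":0.035,"ax":-0.586,"ay":0.135,"az":2.64},
  {"hand":80,"x":-0.476,"y":-0.7335,"z":0.035,"ax":-0.586,"ay":0.135,"az":2.64},
  {"hand":80,"x":-0.476,"y":-0.7335,"z":0.035,"ax":-0.586,"ay":0.135,"az":2.64},
  {"hand":80,"x":-0.476,"y":-0.7335,"z":0.035,"ax":-0.586,"ay":0.135,"az":2.64},
  {"hand":80,"x":-0.476,"y":-0.7335,"z":0.035,"ax":-0.586,"ay":0.135,"az":2.64},
])

```text
t: 1.1
tool_pos: [0.3235, 0.0489, 0.3873]
orientation: [2.531, 1.793, 0.493]
force: [1.6, -0.4, 0.9]
opening: 0.0744
gripper_force: 0.0
```

```bash
python3 -c "
from h import *
T=RT(0,25);s=read_state();print(s['tool_pos'],s['q']);print(delta([.372,-.326,.37],T))"
```

```text
[0.32348649 0.04894238 0.38725693] [-0.13291917 -0.88638593  2.31444675  0.21243703  1.48046083  0.21065951]
(array([-0.335,  0.172, -0.038]), array([-0.2616,  0.0453,  1.187 ]))
```

Request:
carry_out([
  {"hand":80,"x":-0.335,"y":0.172,"z":-0.038,"ax":-0.262,"ay":0.045,"az":1.187},
  {"hand":80,"x":-0.335,"y":0.172,"z":-0.038,"ax":-0.262,"ay":0.045,"az":1.187},
  {"hand":80,"x":-0.335,"y":0.172,"z":-0.038,"ax":-0.262,"ay":0.045,"az":1.187},
  {"hand":80,"x":-0.335,"y":0.172,"z":-0.038,"ax":-0.262,"ay":0.045,"az":1.187},
  {"hand":80,"x":-0.335,"y":0.172,"z":-0.038,"ax":-0.262,"ay":0.045,"az":1.187},
  {"hand":80,"x":-0.335,"y":0.172,"z":-0.038,"ax":-0.262,"ay":0.045,"az":1.187},
  {"hand":80,"x":-0.335,"y":0.172,"z":-0.038,"ax":-0.262,"ay":0.045,"az":1.187},
  {"hand":80,"x":-0.335,"y":0.172,"z":-0.038,"ax":-0.262,"ay":0.045,"az":1.187},
])

```text
t: 2.1
tool_pos: [0.3741, -0.3245, 0.3694]
orientation: [-3.067, -0.007, -0.675]
force: [-0.3, 0.4, 0.6]
opening: 0.0745
gripper_force: 0.0
```

```bash
cat >> h.py <<'E'
def look(name,Rt,y0,save=True,near=.05):
    c=camera_params("wrist"); p,d=read_camera("wrist")
    if save: cv2.imwrite(f"pics/{name}.png",p)
    X=cloud(d,c); h=cv2.cvtColor(p,cv2.COLOR_BGR2HSV); return p,d,X,h
def rim(X,h,d,N,x0,y0,z0,dx=.09,dy=.043,zr=(.02,.3)):
    L=X@N; C=np.array([x0,y0,z0])@N
    m=(abs(L[...,0]-C[0])<dx)&(abs(L[...,1]-C[1])<dy)&(h[...,0]<26)&(h[...,1]>60)&(d>0)&(X[...,2]>zr[0])&(X[...,2]<zr[1])
    top=np.percentile(-L[m][:,2],97); k=m&(abs(-L[...,2]-top)<.004); top=np.median(-L[k][:,2])
    r=rect(L[k]); return r,(N@np.array([*r[0]/1000,-top])).round(4),k.sum()
E
python3 -c "
from h import *
T=RT(0,25);s=read_state();print(s['tool_pos'],s['q']);print(delta([.372,-.326,.37],T))
p,d,X,h=look('w1',0,0)
print(rim(X,h,d,T.as_matrix(),.493,-.326,.11))"
```

```text
[ 0.37408074 -0.32450846  0.36940495] [-0.95292229 -0.29355631  1.98605522  0.37540439  1.21345405  0.52257511]
(array([-0.0016,  0.0015, -0.0014]), array([-0.0022,  0.0031,  0.0041]))
((array([512.6, 324.8]), 79.3, 30.5, -89.9), array([ 0.4289, -0.3248,  0.2932]), np.int64(241))
```

View pics/w1.png

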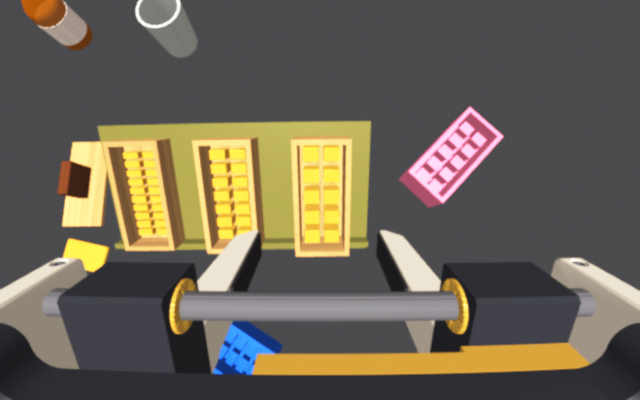

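The wrist view shows the candidates for the deep tray: the pale tray at (322,197), pale trays at (228,195) and (140,195), pink at (450,160) and blue at (245,350). I choose the pale one at (322,197) because its rim stands highest above the board (about 55, 47 and 38 mm in the top view). It lies centred between the fingers.

```bash
python3 -c "
from h import *
T=RT(0,25);N=T.as_matrix()
p,d,X,h=look('w1b',0,0)
cv2.imwrite('pics/w1c.png',cv2.resize(p[110:270,90:390],None,fx=2,fy=2))
h[250:]=0
for a in((.493,-.326,.11),(.494,-.23,.103),(.495,-.134,.096)):
  r=rim(X,h,d,N,*a,dx=.08,dy=.04,zr=(.03,.15)); print(r)
  L=X@N;C=r[1]@N
  # board next to tray
  k=(abs(abs(L[...,1]-C[1])-.042)<.008)&(abs(L[...,0]-C[0])<.04)&(h[...,0]>=25)&(h[...,0]<40)&(d>0)&(X[...,2]<.12)
  print('rim above board',np.median(L[k][:,2])-C[2],k.sum())
"
```

```text
((array([495.6, 327.5]), 112.1, 56.1, -0.9), array([ 0.4956, -0.3275,  0.1099]), np.int64(1431))
rim above board 0.04789842976444107 1856
((array([492.7, 231.5]), 115.6, 56.3, -0.9), array([ 0.4961, -0.2315,  0.1019]), np.int64(1469))
rim above board 0.04005225197912955 1117
((array([489.2, 135.2]), 119.9, 58.9, -1.5), array([ 0.4961, -0.1352,  0.0936]), np.int64(1844))
rim above board 0.03208171792326171 874
```

View pics/w1c.png

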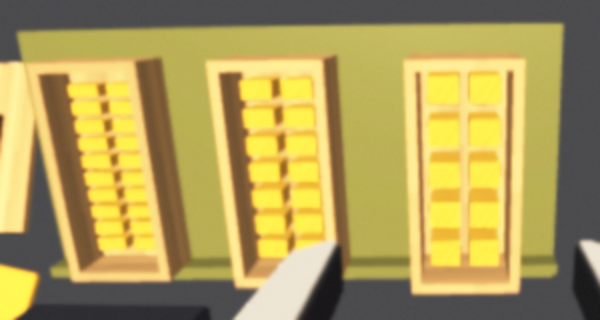

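The crop confirms it. The rims stand 48, 40 and 32 mm above the board (cleats included), so right to left they are deep, middle and shallow.

```bash
cat >> h.py <<'E'
Lc={'deep':(.491,.327,.021),'mid':(.4905,.2312,.015),'sh':(.489,.135,.008)}
rimz={'deep':.1095,'mid':.102,'sh':.0945}
def grasp(n,back=0.):
    N=RT(0,25).as_matrix();lx,ly,dep=Lc[n]
    lz=-(rimz[n]-lx*N[2,0])/N[2,2]*-1
    P=N@np.array([lx,ly,lz]); 
    assert abs(P[2]-rimz[n])<1e-6
    T=RT(.7,25); return P-T.as_matrix()[:,2]*(.167-dep+back),T
E
python3 -c "
from h import *
print(grasp('deep'),delta(*grasp('deep')),delta(*grasp('deep',.05)))"
```

```text
(array([ 0.42900021, -0.32775382,  0.24182094]), Rotation.from_matrix(array([[ 0.90624015,  0.012217  ,  0.42258672],
                            [ 0.01107236, -0.99992537,  0.00516313],
                            [ 0.42261826,  0.        , -0.90630779]]))) (array([-0.0045,  0.0044,  0.1396]), array([ 0.0033,  0.002 , -0.0034])) (array([-0.0046,  0.0046,  0.0896]), array([ 0.0033,  0.002 , -0.0034]))
```

Request:
carry_out([
  {"hand":80,"x":-0.0045,"y":0.0045,"z":0.05,"ax":0.003,"ay":0.002,"az":-0.003},
  {"hand":80,"x":-0.0045,"y":0.0045,"z":0.09,"ax":0.003,"ay":0.002,"az":-0.003},
  {"hand":80,"x":-0.0045,"y":0.0045,"z":0.12,"ax":0.003,"ay":0.002,"az":-0.003},
  {"hand":80,"x":-0.0045,"y":0.0045,"z":0.1396,"ax":0.003,"ay":0.002,"az":-0.003},
  {"hand":80,"x":-0.0045,"y":0.0045,"z":0.1396,"ax":0.003,"ay":0.002,"az":-0.003},
  {"hand":40,"x":-0.0045,"y":0.0045,"z":0.1396,"ax":0.003,"ay":0.002,"az":-0.003},
  {"hand":40,"x":-0.0045,"y":0.0045,"z":0.1396,"ax":0.003,"ay":0.002,"az":-0.003},
  {"hand":40,"x":-0.0045,"y":0.0045,"z":0.1396,"ax":0.003,"ay":0.002,"az":-0.003},
], newtons=40)

```text
t: 3.2
tool_pos: [0.4293, -0.3287, 0.2434]
orientation: [-3.065, -0.015, -0.682]
force: [-4.3, 3.4, 6.7]
opening: 0.0557
gripper_force: 40.0
```

```bash
python3 -c "
from h import *
print(read_state()['opening'],read_state()['gripper_force'],delta(*grasp('deep')))"
```

```text
0.05570427499987825 40.001349449157715 (array([-0.0009, -0.001 ,  0.0013]), array([ 0.0021, -0.0018, -0.0022]))
```

Request:
carry_out([
  {"hand":40,"z":-0.01},
  {"hand":40,"z":-0.03},
  {"hand":40,"z":-0.06},
  {"hand":40,"z":-0.1},
  {"hand":40,"z":-0.14},
  {"hand":40,"z":-0.14},
])

```text
schema error: expected keys hand, x, y, z, ax, ay, az
```

```bash
python3 -c "
from h import *
print(read_state()['q'],delta([.5,.209,.4],RT(62)))"
```

```text
[-0.86469048 -0.02800538  1.99495332  0.41855177  0.9257971   0.48446841] (array([ 0.1352, -0.5369, -0.1101]), array([ 0.2357, -0.3945, -1.0547]))
```

Request:
carry_out([
  {"hand":40,"x":0,"y":0,"z":-0.01,"ax":0,"ay":0,"az":0},
  {"hand":40,"x":0,"y":0,"z":-0.03,"ax":0,"ay":0,"az":0},
  {"hand":40,"x":0,"y":0,"z":-0.06,"ax":0,"ay":0,"az":0},
  {"hand":40,"x":0,"y":0,"z":-0.1,"ax":0,"ay":0,"az":0},
  {"hand":40,"x":0,"y":0,"z":-0.14,"ax":0,"ay":0,"az":0},
])

```text
t: 3.82
tool_pos: [0.3689, -0.3288, 0.3697]
orientation: [-3.065, -0.014, -0.679]
force: [1.0, -0.6, -1.5]
opening: 0.0558
gripper_force: 40.0
```

```bash
python3 -c "
from h import *
print(read_state()['opening'],delta([.5,.209,.4],RT(62)))"
```

```text
0.055763177331365 (array([ 0.136 , -0.5366,  0.03  ]), array([ 0.2335, -0.393 , -1.0554]))
```

Request:
carry_out([
  {"hand":40,"x":0.005,"y":-0.021,"z":0.001,"ax":0.009,"ay":-0.016,"az":-0.042},
  {"hand":40,"x":0.016,"y":-0.064,"z":0.004,"ax":0.028,"ay":-0.047,"az":-0.127},
  {"hand":40,"x":0.03,"y":-0.118,"z":0.007,"ax":0.051,"ay":-0.086,"az":-0.232},
  {"hand":40,"x":0.044,"y":-0.172,"z":0.01,"ax":0.075,"ay":-0.126,"az":-0.338},
  {"hand":40,"x":0.058,"y":-0.226,"z":0.013,"ax":0.098,"ay":-0.165,"az":-0.443},
  {"hand":40,"x":0.071,"y":-0.279,"z":0.016,"ax":0.121,"ay":-0.204,"az":-0.549},
  {"hand":40,"x":0.085,"y":-0.333,"z":0.019,"ax":0.145,"ay":-0.244,"az":-0.654},
  {"hand":40,"x":0.098,"y":-0.386,"z":0.022,"ax":0.168,"ay":-0.283,"az":-0.76},
])

```text
t: 4.82
tool_pos: [0.4644, 0.0595, 0.3909]
orientation: [2.893, 1.206, 0.2]
force: [1.2, -0.3, -1.7]
opening: 0.056
gripper_force: 40.0
```

```bash
python3 -c "
from h import *
print(read_state()['opening'],delta([.5,.209,.4],RT(62)))"
```

```text
0.05603024434021831 (array([ 0.1316, -0.0798,  0.0023]), array([ 0.0667, -0.1093, -0.2921]))
```

Request:
carry_out([
  {"hand":40,"x":0.044,"y":-0.027,"z":0.001,"ax":0.022,"ay":-0.036,"az":-0.097},
  {"hand":40,"x":0.088,"y":-0.053,"z":0.0015,"ax":0.044,"ay":-0.073,"az":-0.195},
  {"hand":40,"x":0.12,"y":-0.073,"z":0.002,"ax":0.06,"ay":-0.1,"az":-0.266},
  {"hand":40,"x":0.1316,"y":-0.0798,"z":0.0023,"ax":0.067,"ay":-0.109,"az":-0.292},
  {"hand":40,"x":0.1316,"y":-0.0798,"z":0.0023,"ax":0.067,"ay":-0.109,"az":-0.292},
])

```text
t: 5.45
tool_pos: [0.5006, 0.2073, 0.3995]
orientation: [-2.694, -1.614, -0.001]
force: [0.2, -0.2, -2.8]
opening: 0.0558
gripper_force: 40.0
```

```bash
python3 -c "
from h import *
p,d,X,h=look('w2',0,0)
print(read_state()['tool_pos'],read_state()['force'])
N=RT(62).as_matrix();L=X@N
k=(abs(X[...,0]-.517)<.09)&(abs(X[...,1]-.24)<.09)&(X[...,2]>.022)&(X[...,2]<.045)&(d>0)&(h[...,1]>90)
print(rect(X[k]),k.sum(),np.median(X[k][:,2])); 
k=(abs(X[...,0]-.517)<.09)&(abs(X[...,1]-.24)<.09)&(X[...,2]>.05)&(X[...,2]<.065)&(d>0); print(rect(X[k]) if k.any() else 0,k.sum())
"
```

```text
[0.50049768 0.20651953 0.39945411] [-0.0332643   0.43812621 -1.96075956]
(array([531.4, 268. ]), 56.3, 56.0, 62.1) 600 0.029701244833968465
0 0
```

View pics/w2.png

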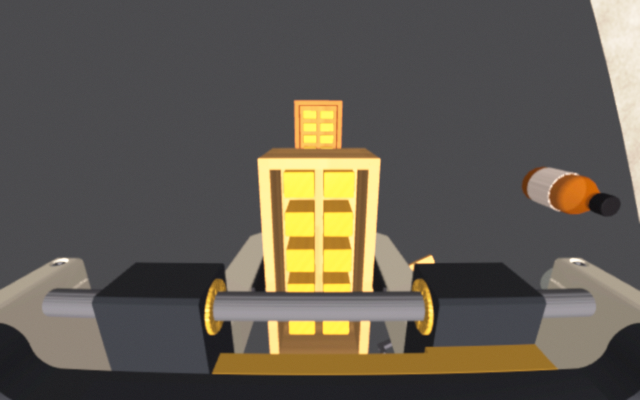

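The held deep tray fills (318,250), level and centred between the fingers. The base's far end shows beyond it at (318,125), in line. Next I measure where the tray sits in the hand.

```bash
cat >> h.py <<'E'
def held():
    c=camera_params("wrist");s=read_state();p,d=read_camera("wrist");h=cv2.cvtColor(p,cv2.COLOR_BGR2HSV)
    Q=R.from_rotvec(s['orientation']).inv().apply((cloud(d,c)-s['tool_pos']).reshape(-1,3)).reshape(*d.shape,3)
    k=(abs(Q[...,2]-.152)<.02)&(h[...,0]<26)&(h[...,1]>60)&(d>0)&(abs(Q[...,1])<.04)&(abs(Q[...,0])<.075)
    t=np.percentile(Q[k][:,2],5);k&=abs(Q[...,2]-t)<.005;P=Q[k]
    A=np.c_[P[:,:2],np.ones(len(P))];f=np.linalg.lstsq(A,P[:,2],rcond=None)[0]
    return rect(P),'xmax',np.percentile(P[:,0],99),'rim z',np.median(P[:,2]),'slopes',f[:2].round(4)
E
python3 -c "
from h import *
print(held())
for b in([.5164,.2398],):
  t=np.array(b)+.024*np.array([.469,.883]);print(t,delta([*t,.26],RT(62)),delta([*t,.222],RT(62)))
"
```

```text
((array([ 1. , -0.2]), 116.5, 59.0, 0.0), 'xmax', np.float64(0.059088358043279235), 'rim z', np.float64(0.14976791561776973), 'slopes', array([-0.0015,  0.001 ]))
[0.527656 0.260992] (array([ 0.0611, -0.002 ,  0.1396]), array([-0.0005, -0.0011, -0.005 ])) (array([ 0.061 , -0.002 ,  0.1776]), array([-0.0005, -0.0011, -0.005 ]))
```

Request:
carry_out([
  {"hand":40,"x":0.02,"y":-0.001,"z":0.03,"ax":0,"ay":-0.001,"az":-0.002},
  {"hand":40,"x":0.05,"y":-0.002,"z":0.07,"ax":0,"ay":-0.001,"az":-0.005},
  {"hand":40,"x":0.061,"y":-0.002,"z":0.11,"ax":0,"ay":-0.001,"az":-0.005},
  {"hand":40,"x":0.061,"y":-0.002,"z":0.14,"ax":0,"ay":-0.001,"az":-0.005},
  {"hand":40,"x":0.061,"y":-0.002,"z":0.158,"ax":0,"ay":-0.001,"az":-0.005},
  {"hand":40,"x":0.061,"y":-0.002,"z":0.17,"ax":0,"ay":-0.001,"az":-0.005},
  {"hand":40,"x":0.061,"y":-0.002,"z":0.174,"ax":0,"ay":-0.001,"az":-0.005},
  {"hand":40,"x":0.061,"y":-0.002,"z":0.174,"ax":0,"ay":-0.001,"az":-0.005},
])

```text
t: 6.55
tool_pos: [0.528, 0.2621, 0.2267]
orientation: [-2.691, -1.62, -0.002]
force: [-0.0, -0.4, -1.9]
opening: 0.056
gripper_force: 40.0
```

```bash
python3 -c "
from h import *
s=read_state();print(s['force'],delta([.5277,.261,.222],RT(62)))
"
```

```text
[-0.0118277  -0.35175439 -1.90303899] (array([-0.0012,  0.0002,  0.0047]), array([ 0.0001, -0.0015,  0.0014]))
```

Request:
carry_out([
  {"hand":40,"x":-0.001,"y":0,"z":0.002,"ax":0,"ay":0,"az":0},
  {"hand":40,"x":-0.001,"y":0,"z":0.003,"ax":0,"ay":0,"az":0},
  {"hand":40,"x":-0.001,"y":0,"z":0.004,"ax":0,"ay":0,"az":0},
  {"hand":40,"x":-0.001,"y":0,"z":0.004,"ax":0,"ay":0,"az":0},
])

```text
t: 7.05
tool_pos: [0.5274, 0.2615, 0.2233]
orientation: [-2.691, -1.62, -0.001]
force: [-4.8, -2.1, 8.2]
opening: 0.0558
gripper_force: 40.0
```

Request:
carry_out([
  {"hand":80,"x":0,"y":0,"z":0,"ax":0,"ay":0,"az":0},
  {"hand":80,"x":0,"y":0,"z":0,"ax":0,"ay":0,"az":0},
  {"hand":80,"x":0,"y":0,"z":0,"ax":0,"ay":0,"az":0},
  {"hand":80,"x":0,"y":0,"z":-0.04,"ax":0,"ay":0,"az":0},
  {"hand":80,"x":0,"y":0,"z":-0.1,"ax":0,"ay":0,"az":0},
  {"hand":80,"x":0,"y":0,"z":-0.15,"ax":0,"ay":0,"az":0},
  {"hand":80,"x":0,"y":0,"z":-0.15,"ax":0,"ay":0,"az":0},
])

```text
t: 7.92
tool_pos: [0.5287, 0.2618, 0.3779]
orientation: [2.691, 1.62, 0.016]
force: [0.9, 0.0, -0.5]
opening: 0.0744
gripper_force: 0.0
```

```bash
cat >> h.py <<'E'
def stack(z,c=(.5277,.261),base=(.5164,.2398)):
    p,d,X,h=look('tmp',0,0,False); N=RT(62).as_matrix()
    k=(np.hypot(X[...,0]-c[0],X[...,1]-c[1])<.08)&(abs(X[...,2]-z)<.008)&(d>0)&(h[...,1]>60)&(h[...,0]<28)
    P=X[k];r=rect(P);f=np.linalg.lstsq(np.c_[P,np.ones(len(P))][:,[0,1,3]],P[:,2],rcond=None)[0]
    q=N[:2,:2].T@(r[0]/1000-np.array(base))
    return r,'z',np.median(P[:,2]),'slope',f[:2].round(3),'from base, away from stop / across',q.round(4),len(P)
E
python3 -c "
from h import *
print(stack(.074));print(delta(*grasp('mid',.06)))
s=read_state();print(s['tool_pos'],s['opening'])
"
```

```text
((array([526.5, 260.4]), 120.7, 56.1, 62.0), 'z', np.float64(0.07339056847361006), 'slope', array([0.001, 0.003]), 'from base, away from stop / across', array([ 0.0229, -0.0008]), 714)
(array([-0.4947,  0.1213,  0.0785]), array([-0.2335,  0.388 ,  1.0537]))
[0.52792912 0.26145803 0.3745183 ] 0.07454740653469874
```

Request:
carry_out([
  {"hand":80,"x":-0.03,"y":0.007,"z":0,"ax":-0.014,"ay":0.023,"az":0.063},
  {"hand":80,"x":-0.09,"y":0.022,"z":0.005,"ax":-0.042,"ay":0.07,"az":0.19},
  {"hand":80,"x":-0.15,"y":0.036,"z":0.01,"ax":-0.07,"ay":0.116,"az":0.316},
  {"hand":80,"x":-0.21,"y":0.051,"z":0.015,"ax":-0.098,"ay":0.163,"az":0.443},
  {"hand":80,"x":-0.27,"y":0.066,"z":0.02,"ax":-0.126,"ay":0.21,"az":0.569},
  {"hand":80,"x":-0.33,"y":0.081,"z":0.025,"ax":-0.154,"ay":0.256,"az":0.695},
  {"hand":80,"x":-0.39,"y":0.095,"z":0.03,"ax":-0.182,"ay":0.303,"az":0.822},
  {"hand":80,"x":-0.45,"y":0.11,"z":0.035,"ax":-0.21,"ay":0.349,"az":0.948},
])

```text
t: 8.98
tool_pos: [0.4124, -0.1893, 0.3345]
orientation: [-3.074, -0.182, -0.611]
force: [0.3, -0.8, -0.1]
opening: 0.0744
gripper_force: 0.0
```

```bash
python3 -c "
from h import *
print(delta(*grasp('mid',.06)))
s=read_state();print(s['tool_pos'],s['opening'])
"
```

```text
(array([-0.0279,  0.0409,  0.033 ]), array([-0.0221,  0.0441,  0.1015]))
[ 0.41241492 -0.1893272   0.33445755] 0.07441248380158366
```

Request:
carry_out([
  {"hand":80,"x":-0.028,"y":0.041,"z":0.0,"ax":-0.022,"ay":0.044,"az":0.1015},
  {"hand":80,"x":-0.028,"y":0.041,"z":0.01,"ax":-0.022,"ay":0.044,"az":0.1015},
  {"hand":80,"x":-0.028,"y":0.041,"z":0.015,"ax":-0.022,"ay":0.044,"az":0.1015},
  {"hand":80,"x":-0.028,"y":0.041,"z":0.015,"ax":-0.022,"ay":0.044,"az":0.1015},
])

```text
t: 9.48
tool_pos: [0.3992, -0.23, 0.3117]
orientation: [-3.064, -0.03, -0.676]
force: [-0.0, -0.5, 1.3]
opening: 0.0746
gripper_force: 0.0
```

```bash
python3 -c "
from h import *
T=RT(0,25);N=T.as_matrix()
p,d,X,h=look('w3',0,0)
h[270:]=0
for a in((.494,-.231,.102),):
  r=rim(X,h,d,N,*a,dx=.075,dy=.04,zr=(.03,.15)); print(r)
print(delta(*grasp('mid')))
s=read_state();print(s['tool_pos'],s['opening'])
"
```

```text
((array([498.6, 231.4]), 103.6, 56.3, -0.8), array([ 0.5014, -0.2314,  0.1045]), np.int64(2133))
(array([-0.0035,  0.0024,  0.0785]), array([-0.0023,  0.001 ,  0.0075]))
[ 0.39940137 -0.23013554  0.31237806] 0.0742037174064492
```

Request:
carry_out([
  {"hand":80,"x":-0.0035,"y":0.0024,"z":0.03,"ax":-0.002,"ay":0.001,"az":0.0075},
  {"hand":80,"x":-0.0035,"y":0.0024,"z":0.055,"ax":-0.002,"ay":0.001,"az":0.0075},
  {"hand":80,"x":-0.0035,"y":0.0024,"z":0.072,"ax":-0.002,"ay":0.001,"az":0.0075},
  {"hand":80,"x":-0.0035,"y":0.0024,"z":0.0785,"ax":-0.002,"ay":0.001,"az":0.0075},
  {"hand":80,"x":-0.0035,"y":0.0024,"z":0.0785,"ax":-0.002,"ay":0.001,"az":0.0075},
  {"hand":40,"x":-0.0035,"y":0.0024,"z":0.0785,"ax":-0.002,"ay":0.001,"az":0.0075},
  {"hand":40,"x":-0.0035,"y":0.0024,"z":0.0785,"ax":-0.002,"ay":0.001,"az":0.0075},
  {"hand":40,"x":-0.0035,"y":0.0024,"z":0.0785,"ax":-0.002,"ay":0.001,"az":0.0075},
], newtons=40)

```text
t: 10.52
tool_pos: [0.4289, -0.2337, 0.2411]
orientation: [-3.065, -0.014, -0.683]
force: [-2.0, 3.4, 5.4]
opening: 0.0559
gripper_force: 40.0
```

Request:
carry_out([
  {"hand":40,"x":0,"y":0,"z":-0.01,"ax":0,"ay":0,"az":0},
  {"hand":40,"x":0,"y":0,"z":-0.03,"ax":0,"ay":0,"az":0},
  {"hand":40,"x":0,"y":0,"z":-0.06,"ax":0,"ay":0,"az":0},
  {"hand":40,"x":0,"y":0,"z":-0.1,"ax":0,"ay":0,"az":0},
  {"hand":40,"x":0,"y":0,"z":-0.14,"ax":0,"ay":0,"az":0},
])

```text
t: 11.15
tool_pos: [0.3685, -0.2339, 0.3678]
orientation: [-3.066, -0.014, -0.68]
force: [0.6, -0.3, -0.7]
opening: 0.056
gripper_force: 40.0
```

```bash
python3 -c "
from h import *
print(read_state()['opening'],read_state()['q'],delta([.5,.209,.42],RT(62)))"
```

```text
0.05595590477965323 [-0.82254497 -0.51057503  2.14901427  0.33891616  1.21784497  0.66720206] (array([ 0.1449, -0.4417,  0.0098]), array([ 0.2344, -0.3931, -1.0554]))
```

Request:
carry_out([
  {"hand":40,"x":0.006,"y":-0.018,"z":-0.005,"ax":0.009,"ay":-0.016,"az":-0.042},
  {"hand":40,"x":0.02,"y":-0.062,"z":0.0,"ax":0.033,"ay":-0.055,"az":-0.148},
  {"hand":40,"x":0.039,"y":-0.119,"z":0.003,"ax":0.063,"ay":-0.106,"az":-0.285},
  {"hand":40,"x":0.058,"y":-0.177,"z":0.004,"ax":0.094,"ay":-0.157,"az":-0.422},
  {"hand":40,"x":0.077,"y":-0.234,"z":0.005,"ax":0.124,"ay":-0.208,"az":-0.559},
  {"hand":40,"x":0.096,"y":-0.292,"z":0.006,"ax":0.155,"ay":-0.259,"az":-0.697},
  {"hand":40,"x":0.114,"y":-0.349,"z":0.008,"ax":0.185,"ay":-0.311,"az":-0.834},
  {"hand":40,"x":0.13,"y":-0.398,"z":0.009,"ax":0.211,"ay":-0.354,"az":-0.95},
])

```text
t: 12.15
tool_pos: [0.4875, 0.1671, 0.414]
orientation: [2.769, 1.48, 0.07]
force: [0.0, -0.4, -1.6]
opening: 0.0558
gripper_force: 40.0
```

```bash
python3 -c "
from h import *
print(read_state()['opening'],delta([.5164,.2398,.42],RT(62)))"
```

```text
0.0558168560611567 (array([ 0.0767, -0.0163, -0.0034]), array([ 0.0239, -0.0378, -0.1005]))
```

Request:
carry_out([
  {"hand":40,"x":0.035,"y":-0.008,"z":-0.001,"ax":0.012,"ay":-0.019,"az":-0.05},
  {"hand":40,"x":0.065,"y":-0.014,"z":-0.002,"ax":0.02,"ay":-0.032,"az":-0.085},
  {"hand":40,"x":0.0767,"y":-0.0163,"z":-0.0034,"ax":0.024,"ay":-0.038,"az":-0.1005},
  {"hand":40,"x":0.0767,"y":-0.0163,"z":-0.0034,"ax":0.024,"ay":-0.038,"az":-0.1005},
  {"hand":40,"x":0.0767,"y":-0.0163,"z":-0.0034,"ax":0.024,"ay":-0.038,"az":-0.1005},
])

```text
t: 12.78
tool_pos: [0.5165, 0.2366, 0.4199]
orientation: [-2.697, -1.61, -0.002]
force: [0.1, -0.3, -1.2]
opening: 0.0562
gripper_force: 40.0
```

```bash
python3 -c "
from h import *
print(held());print(read_state()['force'],delta([.5164,.2398,.262],RT(62)))"
```

```text
((array([-0.3, -0.3]), 118.6, 59.0, -0.1), 'xmax', np.float64(0.05894446049082437), 'rim z', np.float64(0.15520331214129102), 'slopes', array([-0.0015,  0.0002]))
[ 0.60110749  0.176616   -1.60158097] (array([ 0.0026, -0.0017,  0.158 ]), array([ 0.0004, -0.0015, -0.0062]))
```

Request:
carry_out([
  {"hand":40,"x":0.0026,"y":-0.0017,"z":0.02,"ax":0,"ay":-0.0015,"az":-0.006},
  {"hand":40,"x":0.0026,"y":-0.0017,"z":0.06,"ax":0,"ay":-0.0015,"az":-0.006},
  {"hand":40,"x":0.0026,"y":-0.0017,"z":0.1,"ax":0,"ay":-0.0015,"az":-0.006},
  {"hand":40,"x":0.0026,"y":-0.0017,"z":0.13,"ax":0,"ay":-0.0015,"az":-0.006},
  {"hand":40,"x":0.0026,"y":-0.0017,"z":0.145,"ax":0,"ay":-0.0015,"az":-0.006},
  {"hand":40,"x":0.0026,"y":-0.0017,"z":0.151,"ax":0,"ay":-0.0015,"az":-0.006},
  {"hand":40,"x":0.0026,"y":-0.0017,"z":0.151,"ax":0,"ay":-0.0015,"az":-0.006},
])

```text
t: 13.7
tool_pos: [0.5168, 0.241, 0.2695]
orientation: [2.692, 1.62, 0.002]
force: [-0.2, 0.0, -2.1]
opening: 0.0559
gripper_force: 40.0
```

```bash
python3 -c "
from h import *
print(read_state()['force'],delta([.5164,.2398,.264],RT(62)))"
```

```text
[-0.1877807   0.03720577 -2.1184529 ] (array([-0.0012,  0.0002,  0.0054]), array([ 0.0008, -0.0007,  0.0013]))
```

Request:
carry_out([
  {"hand":40,"x":-0.001,"y":0,"z":0.002,"ax":0,"ay":0,"az":0},
  {"hand":40,"x":-0.001,"y":0,"z":0.0035,"ax":0,"ay":0,"az":0},
  {"hand":40,"x":-0.001,"y":0,"z":0.0045,"ax":0,"ay":0,"az":0},
  {"hand":40,"x":-0.001,"y":0,"z":0.0045,"ax":0,"ay":0,"az":0},
])

```text
t: 14.2
tool_pos: [0.5162, 0.2401, 0.2646]
orientation: [2.692, 1.62, 0.001]
force: [0.3, -0.1, -1.5]
opening: 0.0558
gripper_force: 40.0
```

Request:
carry_out([
  {"hand":40,"x":0,"y":0,"z":0.0008,"ax":0,"ay":0,"az":0},
  {"hand":40,"x":0,"y":0,"z":0.0015,"ax":0,"ay":0,"az":0},
  {"hand":40,"x":0,"y":0,"z":0.0015,"ax":0,"ay":0,"az":0},
])

```text
t: 14.58
tool_pos: [0.5162, 0.2401, 0.2646]
orientation: [2.691, 1.62, 0.001]
force: [-6.6, -2.6, 11.6]
opening: 0.0559
gripper_force: 40.0
```

Seated at the predicted height. Next I release, retreat and check.

Request:
carry_out([
  {"hand":80,"x":0,"y":0,"z":0,"ax":0,"ay":0,"az":0},
  {"hand":80,"x":0,"y":0,"z":0,"ax":0,"ay":0,"az":0},
  {"hand":80,"x":0,"y":0,"z":0,"ax":0,"ay":0,"az":0},
  {"hand":80,"x":0,"y":0,"z":-0.04,"ax":0,"ay":0,"az":0},
  {"hand":80,"x":0,"y":0,"z":-0.1,"ax":0,"ay":0,"az":0},
  {"hand":80,"x":0,"y":0,"z":-0.15,"ax":0,"ay":0,"az":0},
  {"hand":80,"x":0,"y":0,"z":-0.15,"ax":0,"ay":0,"az":0},
])

```text
t: 15.45
tool_pos: [0.5172, 0.2405, 0.4188]
orientation: [2.69, 1.619, 0.015]
force: [-0.5, -0.5, -0.1]
opening: 0.0742
gripper_force: 0.0
```

```bash
python3 -c "
from h import *
print(stack(.11,(.5164,.24)));print(delta(*grasp('sh',.1)))
s=read_state();print(s['tool_pos'],s['opening'],s['q'])
"
```

```text
((array([515.2, 238.6]), 120.6, 56.1, 62.2), 'z', np.float64(0.10969697389633681), 'slope', array([-0.001,  0.007]), 'from base, away from stop / across', array([-0.0016, -0.0005]), 770)
(array([-0.3942,  0.0607,  0.085 ]), array([-0.2324,  0.3883,  1.0536]))
[0.51659431 0.24024139 0.41546604] 0.07439266493944521 [ 3.45326725e-01  4.17527130e-02  1.56246544e+00 -5.54129144e-05
  1.53224888e+00  8.32645189e-01]
```

Request:
carry_out([
  {"hand":80,"x":-0.019,"y":0.004,"z":0.003,"ax":-0.012,"ay":0.019,"az":0.053},
  {"hand":80,"x":-0.069,"y":0.014,"z":0.012,"ax":-0.042,"ay":0.07,"az":0.19},
  {"hand":80,"x":-0.123,"y":0.026,"z":0.026,"ax":-0.074,"ay":0.124,"az":0.337},
  {"hand":80,"x":-0.177,"y":0.037,"z":0.042,"ax":-0.107,"ay":0.179,"az":0.485},
  {"hand":80,"x":-0.23,"y":0.048,"z":0.06,"ax":-0.139,"ay":0.233,"az":0.632},
  {"hand":80,"x":-0.284,"y":0.059,"z":0.08,"ax":-0.172,"ay":0.287,"az":0.78},
  {"hand":80,"x":-0.334,"y":0.07,"z":0.1,"ax":-0.202,"ay":0.338,"az":0.917},
  {"hand":80,"x":-0.384,"y":0.08,"z":0.12,"ax":-0.2324,"ay":0.388,"az":1.0536},
])

```text
t: 16.5
tool_pos: [0.4055, -0.1378, 0.2904]
orientation: [-3.067, -0.011, -0.672]
force: [-0.1, -0.5, 0.5]
opening: 0.0744
gripper_force: 0.0
```

```bash
python3 -c "
from h import *
T=RT(0,25);N=T.as_matrix()
p,d,X,h=look('w4',0,0)
h[270:]=0
r=rim(X,h,d,N,.495,-.135,.0945,dx=.075,dy=.04,zr=(.03,.15)); print(r)
print(delta(*grasp('sh')))
s=read_state();print(s['tool_pos'],s['q'])
"
```

```text
((array([500. , 135.2]), 97.9, 56.3, -0.8), array([ 0.5058, -0.1352,  0.0984]), np.int64(2366))
(array([ 0.0026, -0.0062,  0.0548]), array([ 0.0062,  0.007 , -0.0142]))
[ 0.40315345 -0.14192924  0.28731523] [-0.55841418 -0.50102118  2.29114563  0.2646773   0.9968683   0.91133759]
```

Request:
carry_out([
  {"hand":80,"x":0.0026,"y":-0.006,"z":0.005,"ax":0.006,"ay":0.007,"az":-0.014},
  {"hand":80,"x":0.0026,"y":-0.006,"z":0.025,"ax":0.006,"ay":0.007,"az":-0.014},
  {"hand":80,"x":0.0026,"y":-0.006,"z":0.045,"ax":0.006,"ay":0.007,"az":-0.014},
  {"hand":80,"x":0.0026,"y":-0.006,"z":0.055,"ax":0.006,"ay":0.007,"az":-0.014},
  {"hand":80,"x":0.0026,"y":-0.006,"z":0.055,"ax":0.006,"ay":0.007,"az":-0.014},
  {"hand":40,"x":0.0026,"y":-0.006,"z":0.055,"ax":0.006,"ay":0.007,"az":-0.014},
  {"hand":40,"x":0.0026,"y":-0.006,"z":0.055,"ax":0.006,"ay":0.007,"az":-0.014},
  {"hand":40,"x":0.0026,"y":-0.006,"z":0.055,"ax":0.006,"ay":0.007,"az":-0.014},
], newtons=40)

```text
t: 17.55
tool_pos: [0.4326, -0.1309, 0.2451]
orientation: [-3.063, -0.042, -0.686]
force: [0.0, -1.0, 2.2]
opening: 0.0556
gripper_force: 39.9
```

```bash
python3 -c "
from h import *
s=read_state();print(s['opening'],s['gripper_force'],s['tool_pos'],delta(*grasp('sh')))"
```

```text
0.05562984186675334 39.93522763252258 [ 0.43262181 -0.13086513  0.2450678 ] (array([-0.0068,  0.0048,  0.004 ]), array([-0.0033, -0.0042,  0.0147]))
```

Request:
carry_out([
  {"hand":40,"x":0,"y":0,"z":-0.01,"ax":0,"ay":0,"az":0},
  {"hand":40,"x":0,"y":0,"z":-0.03,"ax":0,"ay":0,"az":0},
  {"hand":40,"x":0,"y":0,"z":-0.06,"ax":0,"ay":0,"az":0},
  {"hand":40,"x":0,"y":0,"z":-0.09,"ax":0,"ay":0,"az":0},
  {"hand":40,"x":0,"y":0,"z":-0.1,"ax":0,"ay":0,"az":0},
], newtons=45)

```text
t: 18.18
tool_pos: [0.3896, -0.1317, 0.3363]
orientation: [-3.063, -0.042, -0.686]
force: [1.0, -0.8, -1.0]
opening: 0.056
gripper_force: 44.9
```

```bash
python3 -c "
from h import *
print(read_state()['opening'],read_state()['q'],held(),delta([.505,.218,.42],RT(62)))"
```

```text
0.05595516663202676 [-0.56159589 -0.61971839  2.27703777  0.26273883  1.12228279  0.91049525] ((array([-7.7,  0.7]), 120.8, 58.1, -0.7), 'xmax', np.float64(0.052548686387060436), 'rim z', np.float64(0.16382753742376438), 'slopes', array([-0.001 , -0.0099])) (array([ 0.1489, -0.3462, -0.0234]), array([ 0.2359, -0.3971, -1.0365]))
```

Request:
carry_out([
  {"hand":40,"x":0.007,"y":-0.017,"z":-0.01,"ax":0.012,"ay":-0.02,"az":-0.052},
  {"hand":40,"x":0.027,"y":-0.062,"z":-0.02,"ax":0.042,"ay":-0.071,"az":-0.187},
  {"hand":40,"x":0.048,"y":-0.111,"z":-0.025,"ax":0.075,"ay":-0.127,"az":-0.332},
  {"hand":40,"x":0.068,"y":-0.159,"z":-0.025,"ax":0.109,"ay":-0.183,"az":-0.477},
  {"hand":40,"x":0.089,"y":-0.208,"z":-0.025,"ax":0.142,"ay":-0.238,"az":-0.622},
  {"hand":40,"x":0.11,"y":-0.256,"z":-0.024,"ax":0.175,"ay":-0.294,"az":-0.767},
  {"hand":40,"x":0.13,"y":-0.301,"z":-0.023,"ax":0.205,"ay":-0.345,"az":-0.902},
  {"hand":40,"x":0.149,"y":-0.346,"z":-0.023,"ax":0.236,"ay":-0.397,"az":-1.036},
])

```text
t: 19.23
tool_pos: [0.5059, 0.22, 0.4161]
orientation: [-2.686, -1.623, 0.008]
force: [1.3, -1.4, -1.0]
opening: 0.0557
gripper_force: 44.9
```

```bash
python3 -c "
from h import *
print(read_state()['tool_pos'],delta([.5307,.2667,.38],RT(62)))"
```

```text
[0.50585303 0.22001503 0.41608744] (array([0.053 , 0.0005, 0.0359]), array([-0.0055,  0.0028,  0.005 ]))
```

Request:
carry_out([
  {"hand":40,"x":0.025,"y":0,"z":0.015,"ax":-0.003,"ay":0.002,"az":0.004},
  {"hand":40,"x":0.045,"y":0,"z":0.03,"ax":-0.005,"ay":0.003,"az":0.005},
  {"hand":40,"x":0.053,"y":0.0005,"z":0.036,"ax":-0.005,"ay":0.003,"az":0.005},
  {"hand":40,"x":0.053,"y":0.0005,"z":0.036,"ax":-0.005,"ay":0.003,"az":0.005},
  {"hand":40,"x":0.053,"y":0.0005,"z":0.036,"ax":-0.005,"ay":0.003,"az":0.005},
  {"hand":40,"x":0.053,"y":0.0005,"z":0.036,"ax":-0.005,"ay":0.003,"az":0.005},
])

```text
t: 19.98
tool_pos: [0.5307, 0.2641, 0.3829]
orientation: [2.697, 1.61, 0.008]
force: [0.2, -0.6, -1.2]
opening: 0.0559
gripper_force: 44.9
```

```bash
python3 -c "
from h import *
print(held());s=read_state();print(s['tool_pos'],s['force'],delta([.5307,.2667,.3015],RT(62)))"
```

```text
((array([-8. , -0.3]), 120.8, 58.2, -0.8), 'xmax', np.float64(0.05238353690472592), 'rim z', np.float64(0.16420908663450173), 'slopes', array([ 0.0001, -0.009 ]))
[0.53070965 0.26412596 0.3827926 ] [-0.48539762  0.17359523 -1.31611171] (array([ 0.0019, -0.0015,  0.0813]), array([ 0.0028, -0.0043, -0.0057]))
```

Request:
carry_out([
  {"hand":40,"x":0.002,"y":-0.0015,"z":0.02,"ax":0.002,"ay":-0.004,"az":0.004},
  {"hand":40,"x":0.002,"y":-0.0015,"z":0.045,"ax":0.002,"ay":-0.004,"az":0.004},
  {"hand":40,"x":0.002,"y":-0.0015,"z":0.065,"ax":0.002,"ay":-0.004,"az":0.004},
  {"hand":40,"x":0.002,"y":-0.0015,"z":0.073,"ax":0.002,"ay":-0.004,"az":0.004},
  {"hand":40,"x":0.002,"y":-0.0015,"z":0.075,"ax":0.002,"ay":-0.004,"az":0.004},
  {"hand":40,"x":0.002,"y":-0.0015,"z":0.075,"ax":0.002,"ay":-0.004,"az":0.004},
])

```text
t: 20.78
tool_pos: [0.5308, 0.2674, 0.3076]
orientation: [2.7, 1.606, 0.001]
force: [-0.4, 0.6, -0.1]
opening: 0.0559
gripper_force: 44.9
```

```bash
python3 -c "
from h import *
s=read_state();print(s['tool_pos'],s['force'],delta([.5307,.2667,.3015],RT(62)))"
```

```text
[0.53080028 0.26736381 0.30760853] [-0.37670308  0.57355698 -0.05721757] (array([-0.0006,  0.0002,  0.0061]), array([ 0.0005, -0.0001, -0.0091]))
```

Request:
carry_out([
  {"hand":40,"x":0,"y":0,"z":0.002,"ax":0,"ay":0,"az":0},
  {"hand":40,"x":0,"y":0,"z":0.004,"ax":0,"ay":0,"az":0},
  {"hand":40,"x":0,"y":0,"z":0.006,"ax":0,"ay":0,"az":0},
  {"hand":40,"x":0,"y":0,"z":0.007,"ax":0,"ay":0,"az":0},
  {"hand":40,"x":0,"y":0,"z":0.007,"ax":0,"ay":0,"az":0},
])

```text
t: 21.4
tool_pos: [0.5306, 0.2674, 0.302]
orientation: [2.7, 1.606, 0.001]
force: [-4.7, -2.5, 12.4]
opening: 0.0558
gripper_force: 44.9
```

Request:
carry_out([
  {"hand":80,"x":0,"y":0,"z":0,"ax":0,"ay":0,"az":0},
  {"hand":80,"x":0,"y":0,"z":0,"ax":0,"ay":0,"az":0},
  {"hand":80,"x":0,"y":0,"z":0,"ax":0,"ay":0,"az":0},
  {"hand":80,"x":0,"y":0,"z":-0.04,"ax":0,"ay":0,"az":0},
  {"hand":80,"x":0,"y":0,"z":-0.1,"ax":0,"ay":0,"az":0},
  {"hand":80,"x":0,"y":0,"z":-0.13,"ax":0,"ay":0,"az":0},
  {"hand":80,"x":0,"y":0,"z":-0.13,"ax":0,"ay":0,"az":0},
])

```text
t: 22.28
tool_pos: [0.5312, 0.2676, 0.4335]
orientation: [2.699, 1.605, 0.009]
force: [-0.5, -0.5, -0.1]
opening: 0.0748
gripper_force: 0.0
```

```bash
python3 -c "
from h import *
print(stack(.138,(.527,.26)));print(delta([.5305,.0,.32],RT(0)))
s=read_state();print(s['tool_pos'],s['opening'],s['q'])
"
```

```text
((array([526.8, 260.1]), 120.9, 56.2, 62.1), 'z', np.float64(0.13777270842771194), 'slope', array([0.005, 0.003]), 'from base, away from stop / across', array([ 0.0228, -0.0003]), 1792)
(array([-0.2352,  0.1272,  0.1108]), array([ 7.000e-04, -1.800e-03,  1.073e+00]))
[0.53080818 0.2674138  0.43088124] 0.07441712374468595 [ 3.80534617e-01  1.04668194e-01  1.46855367e+00 -3.47265444e-04
  1.56655234e+00  8.78288707e-01]
```

Request:
carry_out([
  {"hand":80,"x":-0.025,"y":0.013,"z":0.0,"ax":0,"ay":0,"az":0.1},
  {"hand":80,"x":-0.07,"y":0.038,"z":0.01,"ax":0,"ay":0,"az":0.28},
  {"hand":80,"x":-0.11,"y":0.06,"z":0.035,"ax":0,"ay":0,"az":0.46},
  {"hand":80,"x":-0.15,"y":0.081,"z":0.06,"ax":0,"ay":0,"az":0.64},
  {"hand":80,"x":-0.185,"y":0.1,"z":0.08,"ax":0,"ay":0,"az":0.82},
  {"hand":80,"x":-0.22,"y":0.119,"z":0.1,"ax":0,"ay":0,"az":1.0},
  {"hand":80,"x":-0.235,"y":0.127,"z":0.111,"ax":0,"ay":0,"az":1.073},
  {"hand":80,"x":-0.235,"y":0.127,"z":0.111,"ax":0,"ay":0,"az":1.073},
])

```text
t: 23.32
tool_pos: [0.5286, -0.0008, 0.3158]
orientation: [3.142, -0.003, -0.009]
force: [-0.7, -0.5, -0.1]
opening: 0.0746
gripper_force: 0.0
```

```bash
python3 -c "
from h import *
p,d,X,h=look('w5',0,0)
for lo,hi in((.004,.02),(.036,.055)):
  k=(abs(X[...,0]-.53)<.08)&(abs(X[...,1])<.05)&(X[...,2]>lo)&(X[...,2]<hi)&(d>0); print(rect(X[k]),np.median(X[k][:,2]),k.sum())
s=read_state();print(s['tool_pos'],delta([.5305,.0,.2],RT(0)))
"
```

```text
(array([520.1,  -0.8]), 140.0, 56.1, 0.9) 0.009877786828156765 5236
(array([ 5.302e+02, -5.000e-01]), 44.2, 13.9, 1.6) 0.04570239622237715 699
[5.29115051e-01 1.56739137e-05 3.17033905e-01] (array([0.0019, 0.    , 0.117 ]), array([-0.0001,  0.0041,  0.0005]))
```

View pics/w5.png

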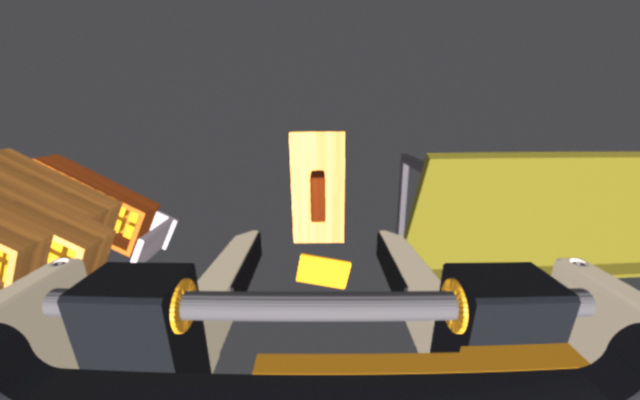

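The view shows the lid at (318,188) with its dark bar at (318,197), centred between the fingers. The brass plate at (323,272) is clear, and the rack edge is at (410,200).

Request:
carry_out([
  {"hand":50,"x":0.001,"y":0.0005,"z":0.03,"ax":0,"ay":0.002,"az":-0.02},
  {"hand":50,"x":0.001,"y":0.0005,"z":0.07,"ax":0,"ay":0.002,"az":-0.02},
  {"hand":50,"x":0.001,"y":0.0005,"z":0.1,"ax":0,"ay":0.002,"az":-0.02},
  {"hand":50,"x":0.001,"y":0.0005,"z":0.113,"ax":0,"ay":0.002,"az":-0.02},
  {"hand":50,"x":0.001,"y":0.0005,"z":0.113,"ax":0,"ay":0.002,"az":-0.02},
  {"hand":5,"x":0.001,"y":0.0005,"z":0.113,"ax":0,"ay":0.002,"az":-0.02},
  {"hand":5,"x":0.001,"y":0.0005,"z":0.113,"ax":0,"ay":0.002,"az":-0.02},
  {"hand":5,"x":0.001,"y":0.0005,"z":0.113,"ax":0,"ay":0.002,"az":-0.02},
], newtons=40)

```text
t: 24.38
tool_pos: [0.5313, -0.0005, 0.207]
orientation: [3.141, 0.032, 0.005]
force: [-0.1, 0.4, -0.2]
opening: 0.0211
gripper_force: 0.0
```

```bash
python3 -c "
from h import *
s=read_state();print(s['opening'],s['gripper_force'],s['tool_pos'],s['force'])"
```

```text
0.021108739709102518 0.0 [ 5.31289073e-01 -4.73802952e-04  2.07005576e-01] [-0.06961564  0.36120308 -0.19569445]
```

Request:
carry_out([
  {"hand":5,"x":0,"y":0,"z":0.002,"ax":0,"ay":0,"az":0},
  {"hand":5,"x":0,"y":0,"z":0.002,"ax":0,"ay":0,"az":0},
  {"hand":5,"x":0,"y":0,"z":0.002,"ax":0,"ay":0,"az":0},
  {"hand":5,"x":0,"y":0,"z":0.002,"ax":0,"ay":0,"az":0},
])

```text
t: 24.88
tool_pos: [0.5313, -0.0005, 0.2054]
orientation: [3.141, 0.031, 0.004]
force: [-4.2, 0.3, 11.0]
opening: 0.0136
gripper_force: 40.0
```

Request:
carry_out([
  {"hand":5,"x":0,"y":0,"z":-0.01,"ax":0,"ay":0,"az":0},
  {"hand":5,"x":0,"y":0,"z":-0.04,"ax":0,"ay":0,"az":0},
  {"hand":5,"x":0,"y":0,"z":-0.09,"ax":0,"ay":0,"az":0},
  {"hand":5,"x":0,"y":0,"z":-0.14,"ax":0,"ay":0,"az":0},
  {"hand":5,"x":0,"y":0,"z":-0.18,"ax":0,"ay":0,"az":0},
  {"hand":5,"x":0,"y":0,"z":-0.18,"ax":0,"ay":0,"az":0},
  {"hand":5,"x":0,"y":0,"z":-0.18,"ax":0,"ay":0,"az":0},
])

```text
t: 25.75
tool_pos: [0.5303, -0.0003, 0.3833]
orientation: [3.141, 0.031, 0.001]
force: [0.4, 0.6, -0.6]
opening: 0.0134
gripper_force: 40.0
```

```bash
cat >> h.py <<'E'
def heldlid():
    c=camera_params("wrist");s=read_state();p,d=read_camera("wrist");h=cv2.cvtColor(p,cv2.COLOR_BGR2HSV)
    Q=R.from_rotvec(s['orientation']).inv().apply((cloud(d,c)-s['tool_pos']).reshape(-1,3)).reshape(*d.shape,3)
    k=(abs(Q[...,2]-.197)<.02)&(h[...,1]>40)&(h[...,2]>110)&(d>0)&(abs(Q[...,1])<.04)&(abs(Q[...,0])<.075)&(h[...,0]>14)&(h[...,0]<32)
    P=Q[k];f=np.linalg.lstsq(np.c_[P,np.ones(len(P))][:,[0,1,3]],P[:,2],rcond=None)[0]
    return rect(P),'xminmax',np.percentile(P[:,0],[.5,99.5]).round(4),'plate top z',np.median(P[:,2]),'slopes',f[:2].round(4),len(P)
E
python3 -c "
from h import *
print(heldlid());s=read_state();print(s['opening'],s['gripper_force'],s['tool_pos'],s['force'],delta([.5268,.2601,.40],RT(62)))"
```

```text
((array([7.8, 0.8]), 101.3, 56.1, 0.0), 'xminmax', array([-0.0058,  0.0583]), 'plate top z', np.float64(0.19566248933025054), 'slopes', array([ 0.031 , -0.0008]), 7067)
0.013577757832434513 39.99345660209656 [ 5.30054417e-01 -3.14741170e-04  3.82372326e-01] [ 0.15158469 -0.07499494 -1.24508001] (array([ 0.0019, -0.2604, -0.0177]), array([-3.0000e-04,  1.1000e-03, -1.0621e+00]))
```

Request:
carry_out([
  {"hand":5,"x":0.0,"y":-0.015,"z":-0.01,"ax":0,"ay":0,"az":-0.06},
  {"hand":5,"x":0.0,"y":-0.055,"z":-0.015,"ax":0,"ay":0,"az":-0.22},
  {"hand":5,"x":0.0,"y":-0.1,"z":-0.018,"ax":0,"ay":0,"az":-0.4},
  {"hand":5,"x":0.0,"y":-0.145,"z":-0.018,"ax":0,"ay":0,"az":-0.58},
  {"hand":5,"x":0.0,"y":-0.19,"z":-0.018,"ax":0,"ay":0,"az":-0.76},
  {"hand":5,"x":0.001,"y":-0.23,"z":-0.018,"ax":0,"ay":0,"az":-0.94},
  {"hand":5,"x":0.002,"y":-0.255,"z":-0.018,"ax":0,"ay":0,"az":-1.04},
  {"hand":5,"x":0.002,"y":-0.261,"z":-0.018,"ax":0,"ay":0.001,"az":-1.062},
])

```text
t: 26.8
tool_pos: [0.5265, 0.2628, 0.4012]
orientation: [2.688, 1.624, 0.001]
force: [-0.1, -0.4, -0.5]
opening: 0.0137
gripper_force: 40.0
```

Request:
carry_out([
  {"hand":5,"x":0,"y":0,"z":0,"ax":0,"ay":0,"az":0},
  {"hand":5,"x":0,"y":0,"z":0,"ax":0,"ay":0,"az":0},
  {"hand":5,"x":0,"y":0,"z":0,"ax":0,"ay":0,"az":0},
  {"hand":5,"x":0,"y":0,"z":0,"ax":0,"ay":0,"az":0},
])

```text
t: 27.3
tool_pos: [0.5275, 0.26, 0.402]
orientation: [2.693, 1.616, 0.003]
force: [-0.7, 0.1, -0.0]
opening: 0.0139
gripper_force: 40.0
```

```bash
python3 -c "
from h import *
print(heldlid());s=read_state();print(s['tool_pos'],s['force'],delta([.5268,.2618,.345],RT(62)))
p,d=read_camera('wrist');cv2.imwrite('pics/w6.png',p)"
```

```text
((array([ 7.8, -0.2]), 100.7, 56.3, -0.2), 'xminmax', array([-0.0064,  0.058 ]), 'plate top z', np.float64(0.19565299058985552), 'slopes', array([0.0347, 0.001 ]), 7075)
[0.52743609 0.26015498 0.4020172 ] [ 0.03496105 -0.14591028 -0.20961447] (array([ 0.0011, -0.0015,  0.057 ]), array([ 0.0022, -0.0012, -0.001 ]))
```

View pics/w6.png

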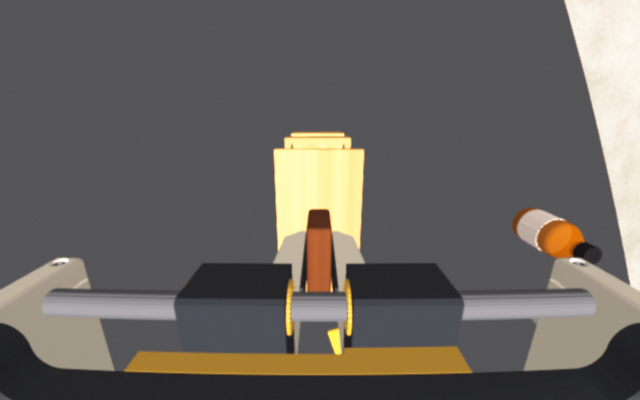

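The lid is held at (318,200), directly above the stack, whose far rims show at (318,140). I lower it now.

Request:
carry_out([
  {"hand":5,"x":0.0016,"y":-0.0007,"z":0.015,"ax":0.002,"ay":-0.001,"az":0},
  {"hand":5,"x":0.0016,"y":-0.0007,"z":0.035,"ax":0.002,"ay":-0.001,"az":0},
  {"hand":5,"x":0.0016,"y":-0.0007,"z":0.048,"ax":0.002,"ay":-0.001,"az":0},
  {"hand":5,"x":0.0016,"y":-0.0007,"z":0.053,"ax":0.002,"ay":-0.001,"az":0},
  {"hand":5,"x":0.0016,"y":-0.0007,"z":0.053,"ax":0.002,"ay":-0.001,"az":0},
  {"hand":5,"x":0.0016,"y":-0.0007,"z":0.053,"ax":0.002,"ay":-0.001,"az":0},
])

```text
t: 28.15
tool_pos: [0.5278, 0.2625, 0.3496]
orientation: [2.693, 1.618, 0.002]
force: [1.3, 0.5, -0.9]
opening: 0.0136
gripper_force: 40.0
```

```bash
python3 -c "
from h import *
s=read_state();print(s['tool_pos'],s['force'],delta([.5277,.2618,.339],RT(62)))"
```

```text
[0.52779038 0.26251758 0.34963435] [ 1.32133862  0.54643582 -0.93828637] (array([-0.0007,  0.0002,  0.0106]), array([ 0.0008, -0.001 , -0.    ]))
```

Request:
carry_out([
  {"hand":5,"x":-0.0006,"y":0,"z":0.003,"ax":0,"ay":0,"az":0},
  {"hand":5,"x":-0.0006,"y":0,"z":0.006,"ax":0,"ay":0,"az":0},
  {"hand":5,"x":-0.0006,"y":0,"z":0.0075,"ax":0,"ay":0,"az":0},
  {"hand":5,"x":-0.0006,"y":0,"z":0.0085,"ax":0,"ay":0,"az":0},
  {"hand":5,"x":-0.0006,"y":0,"z":0.0085,"ax":0,"ay":0,"az":0},
])

```text
t: 28.78
tool_pos: [0.5273, 0.2619, 0.3403]
orientation: [-2.693, -1.618, 0.0]
force: [-0.4, 0.6, -1.0]
opening: 0.0139
gripper_force: 40.0
```

Request:
carry_out([
  {"hand":5,"x":0,"y":0,"z":0.0008,"ax":0,"ay":0,"az":0},
  {"hand":5,"x":0,"y":0,"z":0.0016,"ax":0,"ay":0,"az":0},
  {"hand":5,"x":0,"y":0,"z":0.0016,"ax":0,"ay":0,"az":0},
])

```text
t: 29.15
tool_pos: [0.5274, 0.2619, 0.3394]
orientation: [2.693, 1.618, 0.001]
force: [-2.2, -0.2, 4.6]
opening: 0.0141
gripper_force: 40.0
```

Contact at the expected height. I release the lid and retreat.

Request:
carry_out([
  {"hand":50,"x":0,"y":0,"z":0,"ax":0,"ay":0,"az":0},
  {"hand":50,"x":0,"y":0,"z":0,"ax":0,"ay":0,"az":0},
  {"hand":50,"x":0,"y":0,"z":0,"ax":0,"ay":0,"az":0},
  {"hand":50,"x":0,"y":0,"z":0,"ax":0,"ay":0,"az":0},
  {"hand":50,"x":0,"y":0,"z":-0.03,"ax":0,"ay":0,"az":0},
  {"hand":50,"x":0,"y":0,"z":-0.08,"ax":0,"ay":0,"az":0},
  {"hand":50,"x":-0.04,"y":0,"z":-0.12,"ax":0,"ay":0,"az":0},
  {"hand":50,"x":-0.04,"y":0,"z":-0.12,"ax":0,"ay":0,"az":0},
])

```text
t: 30.15
tool_pos: [0.5086, 0.2254, 0.4639]
orientation: [2.692, 1.615, 0.012]
force: [0.6, 0.4, 1.0]
opening: 0.0463
gripper_force: 0.0
```

```bash
python3 -c "
from h import *
p,d,X,h=look('w7',0,0)
k=(np.hypot(X[...,0]-.527,X[...,1]-.26)<.08)&(abs(X[...,2]-.144)<.006)&(d>0)&(h[...,1]>40)&(h[...,0]<32)
P=X[k];print(rect(P),np.median(P[:,2]),np.linalg.lstsq(np.c_[P,np.ones(len(P))][:,[0,1,3]],P[:,2],rcond=None)[0][:2])
print(read_state()['opening'],read_state()['tool_pos'])
p,d=read_camera('scene');cv2.imwrite('pics/s9.png',cv2.resize(p[60:310,190:590],None,fx=2,fy=2))"
```

```text
(array([526.4, 260.1]), 119.9, 56.6, 62.0) 0.14385096645905324 [-0.00181003 -0.00152966]
0.046430496433047364 [0.50861794 0.22603349 0.46114604]
```

View pics/s9.png

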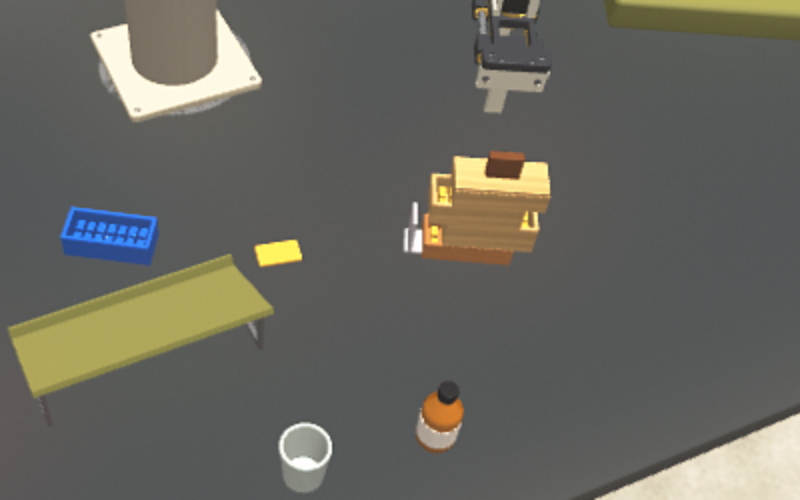

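The picture shows the stepped stack with its lid level at (500,190), the gripper clear above it, and the bottle, cup and brass plate where they were. I hand it in.

```bash
python3 -c "
from plant import *
print(robot.close_job())"
```

```text
the job is handed in; nothing more can be done
None
```

The stack is built and handed in, with no verdict returned: deep, middle and shallow trays stepped 23, −2 and 23 mm away from the stop, lid level on top within 1 mm by the last camera check, bystanders untouched, about 30 s of the 72 s used.

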